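# Hold a spring clip gaping over a circuit board's edge

### The job

Squeeze the red spring clip open, take it off its parking strip, and lower its gaping jaws over the top edge of the green circuit board at the yellow mark, square to the board, with the edge about 15 mm deep between the jaws and neither jaw touching it. Finish while still holding the clip there, squeezed wide open and still, so that I can slip the insulating pads in. Do not let it close on the board, do not push hard on the board, and leave the blue clip and everything else where they are.

Things in the scene. Friction and masses are not known exactly. Their poses are not given: they have to be found in the camera images.
- clip: Red spring clip, black jaw tips, 28 mm wide, 85 mm tall, 70 g, parked upright on the rack's strip, jaws down. Origin: middle of the steel pivot (13 mm diameter, 34 mm long); x = squeezing direction, y = along pivot and strip, z up. The body is the half with handle and jaw on its +x side: fully open in a level hand it leans 0.3 rad about y
- clip_pivot (a point): Middle of the pivot (the origin above). Two handles rise from it to 43 mm above, splayed 0.3 rad each when parked: 49 mm over their outer faces at the top, 27 mm just above the pivot. Squeezed inward from above (7 to 12 N) they turn parallel, flat to the fingers, 24 mm over the outer faces, tops 45 mm above the pivot, and meet a hard stop; let go, the spring shuts the jaws
- clip_jaw (a joint): Opening of the red clip, rad: 0 parked on the strip (jaw tips 3 mm apart), 0.6 fully open (tips 27 mm apart), -0.085 shut with nothing between; spring torque 0.16 N m at 0 rising to 0.31 N m at 0.6
- clip_tip_a (a point): Inner bottom edge of the red clip's jaw on its +x side, middle of its 28 mm width; 40 mm below the pivot when parked, 38 mm when fully open. Each jaw belongs to the handle on its own side, so squeezing the handles spreads the jaws
- clip_tip_b (a point): The same point of the red clip's other jaw
- rack: Fixed clip rack: grey foot 70 x 200 x 14 mm and an upright aluminium strip 3 mm thick, 180 mm long (along its y), top edge 80 mm above the table, a black 12 mm square post at each end. The clips bite its top 14 mm, 50 mm either side of its middle, pivots 26 mm above the strip's edge. Origin at the foot's underside centre, x across the strip
- board: Green circuit board 130 x 106 x 3 mm, fixed upright in its holder. Origin at the middle of its top edge, 122 mm above the table (the yellow mark, 30 mm long, 8 mm deep on both faces, is centred there); x = normal to the board, y = along the edge, z up. The faces are bare for 40 mm below the top edge; chips below stand out up to 7 mm
- holder: Fixed board holder: dark steel base 110 x 160 x 16 mm with two aluminium posts 20 x 14 mm at the board's ends, tops 106 mm above the table (16 mm below the board's edge), and a black knob on the +y post. Origin at the underside centre, axes as the board's
- spare: Blue spring clip, otherwise like the red one, parked on the same strip 100 mm from it; to be left alone. Origin and axes as the red clip's
- flux: White bottle with red cap, 40 mm diameter, 75 mm tall, loose; origin at its underside
- jar: Amber jar with black lid, 44 mm diameter, 50 mm tall, loose; origin at its underside
- mug: White mug, 80 mm diameter, 90 mm tall, loose; origin at its underside
- spool: Blue spool standing on end, 60 mm diameter, 45 mm tall, loose; origin at its underside
- driver: Screwdriver with orange handle lying on the table, loose; origin at its underside
- tray: Grey parts tray 90 x 130 x 30 mm, loose; origin at its underside
Not all that is in view belongs to the job. Of the things that look like the clip, the larger one is meant.

How it is judged:
On the way:
1. the red clip is off its strip, in the fingers (distance of clip from where it was at the start of the episode above 0.05 m and contact force between the fingers and clip above 3 N and contact force between clip and rack below 0.1 N), for 0.2 s.
At the end, for the whole second after the job is handed in: Red clip in the fingers (over 3 N), still, opened over 0.4 rad; a jaw tip each side of the board, 4 mm or more from its mid-plane, 7 mm or more below its top edge, within 16 mm of the mark's middle; pivot parallel to the edge within 0.25 rad; clip touches neither board nor holder (under 0.2 N) (((x of clip_tip_a in the frame of board above 0.004 m and x of clip_tip_b in the frame of board below -0.004 m) or (x of clip_tip_b in the frame of board above 0.004 m and x of clip_tip_a in the frame of board below -0.004 m)) and z of each of clip_tip_a, clip_tip_b in the frame of board below -0.007 m and y of clip_tip_a in the frame of board between -0.016 and 0.016 m and y of clip_tip_b in the frame of board between -0.016 and 0.016 m and angle between the y axis of clip and the y axis of board, either way round below 0.25 rad and value of joint clip_jaw above 0.4 rad and contact force between the fingers and clip above 3 N and contact force between clip and board below 0.2 N and contact force between clip and holder below 0.2 N and linear speed of clip below 0.03 m/s); the arm keeps its last pose, push and grip.
It fails at once if the clip closes on the board (value of joint clip_jaw below 0.2 rad and contact force between clip and board above 1 N).
It fails at once if the board is pushed with more than 15 N (contact force between any of clip, the arm, the fingers and board above 15 N).
It fails at once if the blue clip or another bystander is moved by more than 20 mm (distance of any of spare, flux, jar, mug, spool, driver, tray from where it was at the start of the episode above 0.02 m).
It also fails if it takes over 35 s, if anything falls off the work surface, if the arm or the gripper's body presses on something with over 40 N, if the wrist force passes 120 N, or if a joint passes its speed limit or range.

### The arm

A 7-joint arm with a two-finger parallel gripper is mounted at the origin on the work surface. World frame = base frame: x ahead of the robot, y to its left, z up, the work surface at z = 0. Lengths are in m, angles in rad, forces in N, time in s.
With the tool pointing down it reaches from about 0.4 to 0.925 m from the base axis. Payload 5.6 kg.
Tool frame: the origin (TCP) lies midway between the tips of the shut fingers; the grasp point (between the pads) lies 19 mm behind it; x points along the fingers, z is the direction in which the jaws open and shut, and the axes are right-handed (so a half turn about x gives the same grasp; the last joint's range is limited). The gripper opens to 85 mm and grips with 20 to 120 N. Pads are 22 mm wide; open, the fingers measure 114 mm over their backs; the gripper's body (76 mm by 85 mm) begins 54 mm behind the grasp point. The pads swing forward as they close: fully open they stand 13 mm farther back than shut.
Start: joints at [-1.272, 0.468, -0.012, 1.603, 0.006, 1.071, -0.056], TCP at [0.218, 0.612, 0.231] pointing down, gripper open.
Joint ranges: [-2.53, 2.53], [-0.31, 2.02], [-1.57, 1.55], [0.28, 2.44], [-1.29, 4.43], [0.15, 1.84], [-2.92, 2.92]. Speed limits (rad/s): [2.57, 2.57, 3.14, 3.14, 3.14, 3.14, 3.14].

### API

Orientations are given as a unit quaternion [x, y, z, w].
In Python, from station import manip gives the robot as it stands.
- The arm moves only by the tool send_rows, never from a script. Its argument "motion" is a list of rows, each an object of numbers: "dx", "dy", "dz": the shift along the world's x, y, z in cm; "rx", "ry", "rz": the turn, a rotation vector about the world's x, y, z in rad; "hand": the finger opening in cm, from 0 to 8.54. A call has exactly 10 rows; each row is the pose to reach, as a shift and turn from the pose commanded when the call began; what a row does not reach only later rows make up. A row lasts 1/10 s, in which the tool goes at most 50 mm and 8.59 degrees, less where a joint would pass 70% of its speed; a pose out of reach is approached as far as the arm can. A call with a gripper value outside its range is refused whole. The fingers move at their own pace and stop on an object; "squeeze" is the grip in N (left out, the last holds). Time passes only in rows, so rows that repeat a pose let the fingers close, or fill a call up. It gives the time, the measured TCP pose, the force and the opening at its end, in the units of the state.
- manip.get_state(): the state, without advancing time (a new reading comes with each control period).
- manip.capture(name): name is "scene" or "top"; returns a dict with "img" (384x512x3 uint8, red, green, blue), "range_z" (384x512 float32, m along the optical axis (not along the pixel's ray), 0 where there is no reading), "intrinsics" (3x3 intrinsics, pixels), "k1" (the pictures are not rectified: a ray, as slopes to the right and down, at radius r is drawn at 1 + k1 r^2 times it, then the intrinsics apply), "rvec" (rotation vector, rad) and "tvec" (3), from world to camera coordinates, as OpenCV has them. Camera axes: x right, y down, z forward; pixel columns grow to the right and rows downward; lengths in m; the calibration is good to about 2 mm. A picture is of the moment at which its call begins.
- manip.sign_off(): hands the job in, once; it reports no verdict.
The state is a dict: "time_s": time; "q": joint angles; "qd": joint speeds; "joint_torque": joint torques, N m; "tcp_pos": TCP position; "tcp_rot": TCP orientation; "wrist_force": force on the tool from outside, world axes, zero at the start; "wrist_torque": the same for the moment, N m; "width": finger opening in m.
Only numpy, scipy, OpenCV 4.12 (cv2) and the standard library are available. Lean on these libraries where they do the work, as an engineer would, in place of code of your own. Each camera call takes 0.05 s, during which the arm holds its last target.

## Working session

There is one attempt and no reset: what is moved stays moved. The work goes in short steps, Python scripts to look and compute and a tool call to move; the robot and the scene stay as the last step left them, time stands still between calls to the robot, and variables do not carry over. Pictures are saved under pics/ and viewed, and the job is handed in when it is done.

Besides the shell and the picture viewer there is one more tool, called after "Call:" in YAML: its name, and indented under it one key for each argument. send_rows: Moves the arm, as the interface text tells. Its arguments: {"type":"object","properties":{"motion":{"type":"array"},"squeeze":{"type":"number"}},"required":["motion"]}

```bash
mkdir -p pics; ls
python3 - <<'E'
from station import manip
import cv2,numpy as np
s=manip.get_state()
for k in s: print(k,np.round(s[k],4))
for n in("scene","top"):
    c=manip.capture(n); np.savez(f"{n}0.npz",**c)
    cv2.imwrite(f"pics/{n}0.png",cv2.resize(c["img"][:,:,::-1],(800,600),interpolation=cv2.INTER_CUBIC))
    print(n,c["intrinsics"],c["k1"],c["rvec"],c["tvec"])
E
```

```text
pics
time_s 0.0
q [-1.272   0.4684 -0.0116  1.6037  0.006   1.0714 -0.0563]
qd [ 0.0015 -0.0027  0.0008  0.001  -0.0022  0.0001  0.0003]
joint_torque [ 0.00000e+00 -5.32386e+01  2.16000e-02 -2.51298e+01  1.15000e-02
  7.70000e-03  0.00000e+00]
tcp_pos [0.2177 0.6118 0.2303]
tcp_rot [-0.4081  0.5782  0.4073  0.5773]
wrist_force [ 0.0436 -0.2931  0.0571]
wrist_torque [-0.0161  0.0118  0.0568]
width 0.085
scene [[445.92098343   0.         252.24995045]
 [  0.         445.92098343 186.84705006]
 [  0.           0.           1.        ]] -0.10026665812695704 [ 2.07699633  1.15394908 -0.49171023] [-0.27006303 -0.26064687  1.44665548]
top [[420.72894853   0.         256.33424012]
 [  0.         420.72894853 190.74998854]
 [  0.           0.           1.        ]] 0.004737695236261023 [ 2.00593403 -2.19877807  0.26360496] [-0.00193672  0.56388545  0.99218465]
```

View pics/scene0.png

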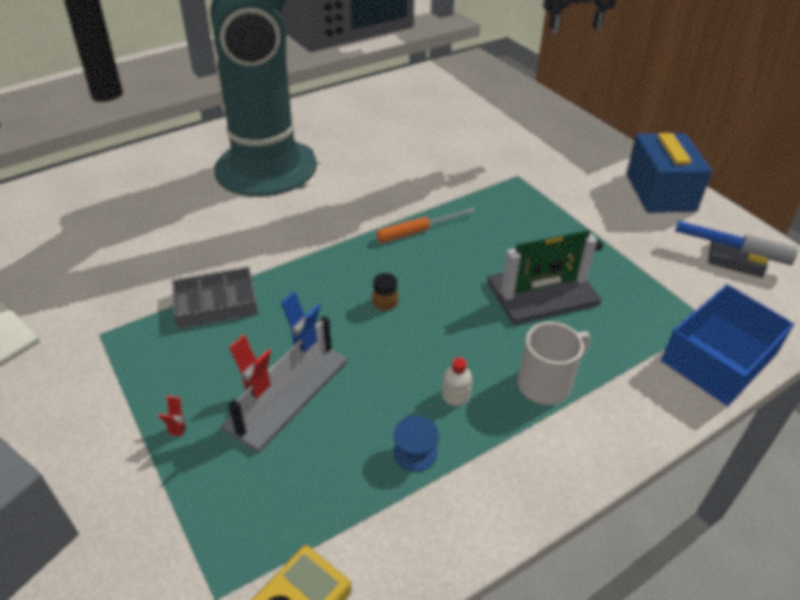

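View pics/top0.png

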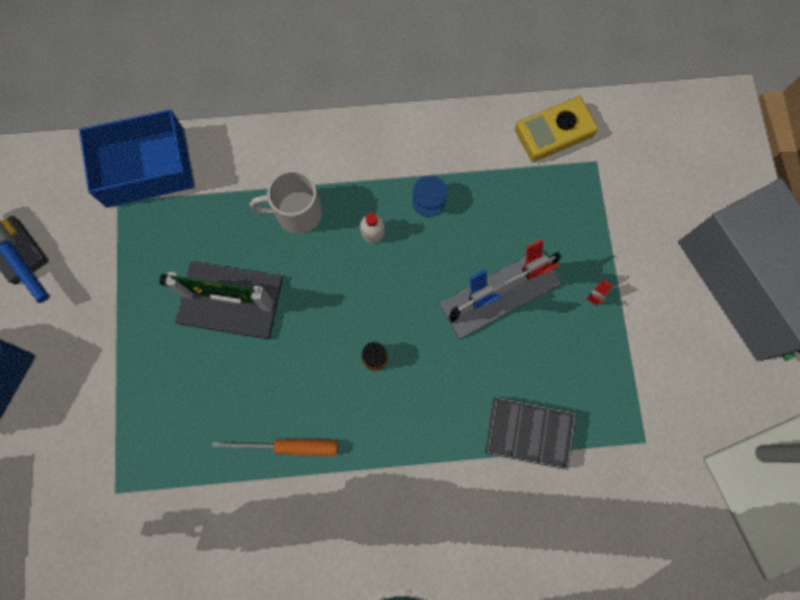

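The scene view shows the red clip near (250,365) and the blue one near (300,320) on the rack, with a small red decoy at (175,415). The board is at (553,265), with its yellow mark near (555,240). In the top view the red clip is at (540,258), the blue one at (483,288) and the board at (220,288). Next I'll zoom in and measure.

```bash
cat > h.py <<'E'
import numpy as np,cv2
class Cam:
    def __init__(s,c):
        s.K=np.array(c["intrinsics"]);s.k1=float(c["k1"]);s.R=cv2.Rodrigues(np.array(c["rvec"],float))[0];s.t=np.array(c["tvec"],float).ravel()
        s.img=np.array(c["img"]);s.z=np.array(c["range_z"]); s.D=np.array([s.k1,0,0,0]); s.rvec=np.array(c["rvec"],float); s.C=-s.R.T@s.t
    def ray(s,uv):
        n=cv2.undistortPoints(np.array(uv,float).reshape(-1,1,2),s.K,s.D).reshape(-1,2)
        return np.c_[n,np.ones(len(n))]@s.R
    def plane(s,uv,z):
        d=s.ray(uv); return s.C+d*((z-s.C[2])/d[:,2])[:,None]
    def pts(s,uv):
        uv=np.array(uv,int).reshape(-1,2); d=s.ray(uv); return s.C+d*s.z[uv[:,1],uv[:,0]][:,None]
    def proj(s,P): return cv2.projectPoints(np.array(P,float).reshape(-1,1,3),s.rvec,s.t,s.K,s.D)[0].reshape(-1,2)
def load(n): return Cam(np.load(n+".npz"))
E
python3 - <<'E'
from h import *
for n,b in(("scene0",(130,180,240,300)),("scene0",(300,130,400,220)),("top0",(270,140,410,225)),("top0",(95,160,190,225))):
    c=load(n);x0,y0,x1,y1=b
    cr=c.img[y0:y1,x0:x1,::-1]; s=min(800/(x1-x0),600/(y1-y0)); 
    cv2.imwrite(f"pics/{n}_{x0}.png",cv2.resize(cr,None,fx=s,fy=s,interpolation=cv2.INTER_CUBIC)); print(n,b,s)
    print((c.z>0).mean(), c.C)
E
```

```text
scene0 (130, 180, 240, 300) 5.0
0.995941162109375 [ 1.18657719 -0.43187903  0.79949857]
scene0 (300, 130, 400, 220) 6.666666666666667
0.995941162109375 [ 1.18657719 -0.43187903  0.79949857]
top0 (270, 140, 410, 225) 5.714285714285714
0.9959309895833334 [ 0.31750503 -0.02566334  1.09587083]
top0 (95, 160, 190, 225) 8.421052631578947
0.9959309895833334 [ 0.31750503 -0.02566334  1.09587083]
```

View pics/scene0_130.png

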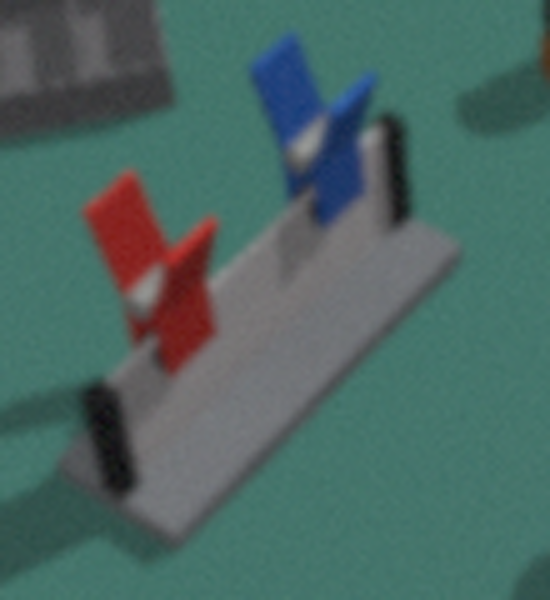

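View pics/scene0_300.png

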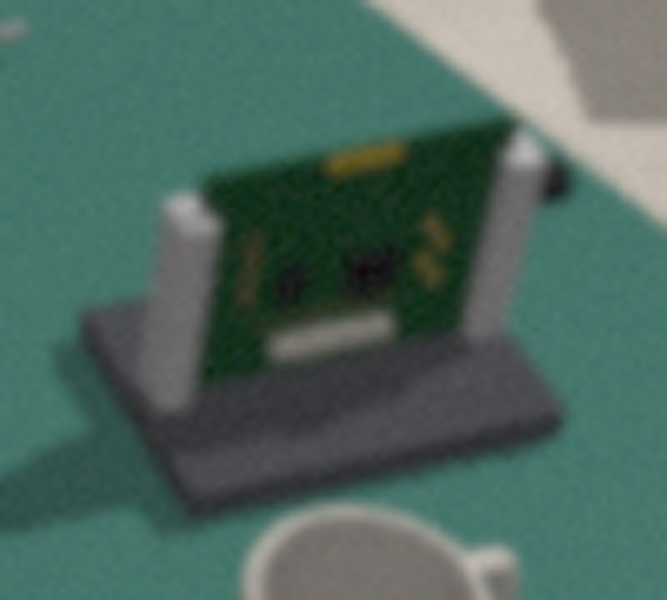

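View pics/top0_270.png

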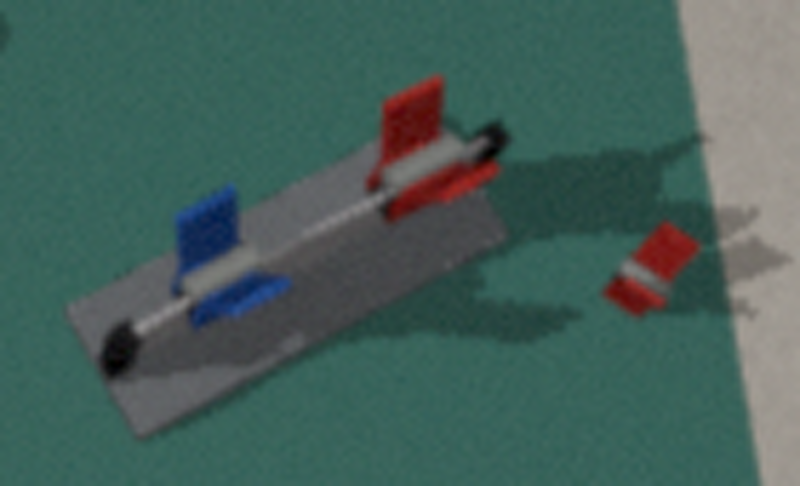

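View pics/top0_95.png

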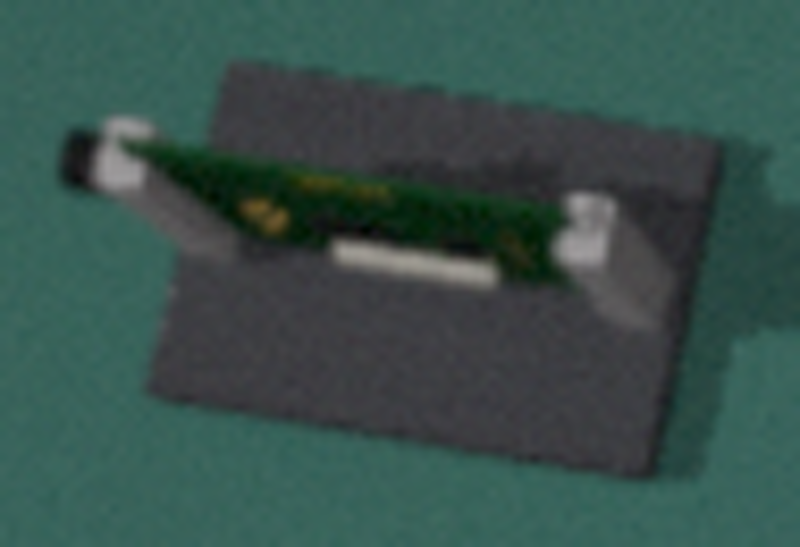

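Run:
```python
from h import *
S=load("scene0");T=load("top0")
def tri(us,ut):
    a=S.ray([us])[0];b=T.ray([ut])[0]
    A=np.c_[a,-b]; x=np.linalg.lstsq(A,T.C-S.C,rcond=None)[0]
    p,q=S.C+a*x[0],T.C+b*x[1]; return np.round((p+q)/2,4),round(np.linalg.norm(p-q)*1000,2)
cs=lambda u,v:(130-.4+ (u)/5.0, 180-.4+v/5.0)
cb=lambda u,v:(300-.43+u/6.667,130-.43+v/6.667)
ct=lambda u,v:(270-.41+u/5.714,140-.41+v/5.714)
cd=lambda u,v:(95-.44+u/8.421,160-.44+v/8.421)
print("red piv",tri(cs(150,290),ct(425,165)), S.plane([cs(150,290)],.110),T.plane([ct(425,165)],.111))
print("blue piv",tri(cs(308,147),ct(222,272)),T.plane([ct(222,272)],.111))
print("foot T",T.plane([ct(65,308),ct(140,437),ct(508,237)],.014))
print("foot S",S.plane([cs(62,465),cs(178,540),cs(460,245)],.014))
print("strip T",T.plane([ct(137,330),ct(375,205)],.08)); 
print("strip S",S.plane([cs(108,380),cs(385,120)],.08)) 
print("mark S",S.plane([cb(326,158),cb(404,142),cb(365,150)],.122),"T",T.plane([cd(300,180),cd(390,190)],.122))
print("edge S",S.plane([cb(208,178),cb(520,122)],.122),"T",T.plane([cd(120,140),cd(575,205)],.122))
print("base T",T.plane([cd(232,62),cd(722,140),cd(652,475),cd(148,392)],.016))
# depth: red points
for C,n in((S,"S"),(T,"T")):
    im=C.img.astype(int)
    hsv=cv2.cvtColor(C.img,cv2.COLOR_RGB2HSV).astype(int)
    m=((hsv[...,0]<8)|(hsv[...,0]>172))&(hsv[...,1]>150)&(hsv[...,2]>60)
    k,l,st,ce=cv2.connectedComponentsWithStats(m.astype(np.uint8))
    for i in range(1,k):
        if st[i,4]<8: continue
        v,u=np.nonzero(l==i); P=C.pts(np.c_[u,v]); print(n,st[i],np.round(np.median(P,0),3),np.round(P.min(0),3),np.round(P.max(0),3))
```

```text
red piv (array([ 0.5886, -0.2732,  0.1037]), np.float64(2.1)) [[ 0.59344812 -0.2755203   0.11      ]] [[ 0.58695385 -0.27037392  0.111     ]]
blue piv (array([ 0.5492, -0.181 ,  0.1034]), np.float64(3.18)) [[ 0.54810295 -0.1783478   0.111     ]]
foot T [[ 0.56039427 -0.11903497  0.014     ]
 [ 0.49719875 -0.14673933  0.014     ]
 [ 0.57537803 -0.32809753  0.014     ]]
foot S [[ 0.58226898 -0.32635846  0.014     ]
 [ 0.64348482 -0.29927341  0.014     ]
 [ 0.56148976 -0.11812344  0.014     ]]
strip T [[ 0.53301736 -0.14335955  0.08      ]
 [ 0.5793198  -0.2536625   0.08      ]]
strip S [[ 0.60308627 -0.3028732   0.08      ]
 [ 0.53006572 -0.13653811  0.08      ]]
mark S [[0.59653707 0.22090091 0.122     ]
 [0.60447452 0.25214753 0.122     ]
 [0.60048917 0.23645495 0.122     ]] T [[0.5995228  0.24575109 0.122     ]
 [0.59427784 0.22047449 0.122     ]]
edge S [[0.58289855 0.17619278 0.122     ]
 [0.61822653 0.2980476  0.122     ]] T [[0.6159289  0.29630165 0.122     ]
 [0.58513549 0.16852085 0.122     ]]
base T [[0.67090567 0.29580625 0.016     ]
 [0.63123822 0.14266366 0.016     ]
 [0.5261047  0.16954874 0.016     ]
 [0.56642604 0.32365142 0.016     ]]
S [148 215  25  39 389] [ 0.595 -0.271  0.121] [ 0.566 -0.432  0.069] [ 1.187 -0.25   0.799]
S [290 230   8   8  53] [ 0.704 -0.019  0.076] [ 0.694 -0.432  0.067] [ 1.187 -0.008  0.799]
S [103 255  14  23 153] [ 0.55  -0.381  0.038] [ 0.533 -0.396  0.004] [ 0.568 -0.367  0.059]
T [235 137   6   7  39] [ 0.697 -0.017  0.075] [ 0.689 -0.024  0.068] [ 0.707 -0.011  0.079]
T [337 154  10  15 104] [ 0.602 -0.262  0.13 ] [ 0.591 -0.277  0.105] [ 0.612 -0.249  0.15 ]
T [338 168  19  11  73] [ 0.574 -0.273  0.128] [ 0.563 -0.318  0.011] [ 0.602 -0.26   0.15 ]
T [382 179  10  10  58] [ 0.555 -0.39   0.046] [ 0.546 -0.4    0.03 ] [ 0.564 -0.383  0.058]
T [376 189  10   6  32] [ 0.54  -0.377  0.023] [ 0.531 -0.384  0.004] [ 0.547 -0.365  0.058]
```

Run:
```python
from station import manip
import numpy as np
from scipy.spatial.transform import Rotation as R
s=manip.get_state()
M=R.from_quat(s["tcp_rot"]).as_matrix();print(np.round(M,3)); z=M[:,2]
a=np.arctan2(z[1],z[0]); print("tool z yaw",a)
for n,y in(("pick",.41),("place",-.255)):
    print(n,[(round((y+k*np.pi-a),3)) for k in(-1,0,1)])
print("base angle",np.arctan2(.6118,.2177),np.arctan2(-.2695,.5885),np.arctan2(.2345,.5995))
```

```text
[[-0.    -0.942  0.335]
 [-0.002  0.335  0.942]
 [-1.    -0.    -0.002]]
tool z yaw 1.228955324367987
pick [np.float64(-3.961), np.float64(-0.819), np.float64(2.323)]
place [np.float64(-4.626), np.float64(-1.484), np.float64(1.658)]
base angle 1.2289325627806382 -0.4294404252294629 0.37286192772562543
```

Call:
send_rows:
  motion:
    - {"dx": 1.0,"dy": -2.5,"rz": -0.03,"hand": 8.5}
    - {"dx": 2.8,"dy": -6.5,"rz": -0.07,"hand": 8.5}
    - {"dx": 4.6,"dy": -10.8,"rz": -0.11,"hand": 8.5}
    - {"dx": 6.4,"dy": -15.2,"rz": -0.15,"hand": 8.5}
    - {"dx": 8.2,"dy": -19.6,"rz": -0.19,"hand": 8.5}
    - {"dx": 10.1,"dy": -24.0,"rz": -0.23,"hand": 8.5}
    - {"dx": 11.9,"dy": -28.4,"rz": -0.27,"hand": 8.5}
    - {"dx": 13.7,"dy": -32.8,"rz": -0.31,"hand": 8.5}
    - {"dx": 15.6,"dy": -37.2,"rz": -0.35,"hand": 8.5}
    - {"dx": 17.4,"dy": -41.5,"rz": -0.39,"hand": 8.5}
  squeeze: 30

```text
$.motion[0]: bad value
```

Call:
send_rows:
  motion:
    - {"dx": 1.0,"dy": -2.5,"dz": 0,"rx": 0,"ry": 0,"rz": -0.03,"hand": 8.5}
    - {"dx": 2.8,"dy": -6.5,"dz": 0,"rx": 0,"ry": 0,"rz": -0.07,"hand": 8.5}
    - {"dx": 4.6,"dy": -10.8,"dz": 0,"rx": 0,"ry": 0,"rz": -0.11,"hand": 8.5}
    - {"dx": 6.4,"dy": -15.2,"dz": 0,"rx": 0,"ry": 0,"rz": -0.15,"hand": 8.5}
    - {"dx": 8.2,"dy": -19.6,"dz": 0,"rx": 0,"ry": 0,"rz": -0.19,"hand": 8.5}
    - {"dx": 10.1,"dy": -24.0,"dz": 0,"rx": 0,"ry": 0,"rz": -0.23,"hand": 8.5}
    - {"dx": 11.9,"dy": -28.4,"dz": 0,"rx": 0,"ry": 0,"rz": -0.27,"hand": 8.5}
    - {"dx": 13.7,"dy": -32.8,"dz": 0,"rx": 0,"ry": 0,"rz": -0.31,"hand": 8.5}
    - {"dx": 15.6,"dy": -37.2,"dz": 0,"rx": 0,"ry": 0,"rz": -0.35,"hand": 8.5}
    - {"dx": 17.4,"dy": -41.5,"dz": 0,"rx": 0,"ry": 0,"rz": -0.39,"hand": 8.5}
  squeeze: 30

```text
time_s: 1.1
tcp_pos: [0.3922, 0.1953, 0.2313]
tcp_rot: [-0.287, 0.646, 0.288, 0.646]
wrist_force: [0.5, 0.4, -0.1]
width: 0.0849
```

Call:
send_rows:
  motion:
    - {"dx": 2.0,"dy": -4.5,"dz": 0,"rx": 0,"ry": 0,"rz": -0.05,"hand": 8.5}
    - {"dx": 4.0,"dy": -9.0,"dz": 0,"rx": 0,"ry": 0,"rz": -0.1,"hand": 8.5}
    - {"dx": 6.0,"dy": -13.5,"dz": 0,"rx": 0,"ry": 0,"rz": -0.15,"hand": 8.5}
    - {"dx": 8.0,"dy": -18.0,"dz": 0,"rx": 0,"ry": 0,"rz": -0.2,"hand": 8.5}
    - {"dx": 10.0,"dy": -22.5,"dz": 0,"rx": 0,"ry": 0,"rz": -0.25,"hand": 8.5}
    - {"dx": 12.0,"dy": -27.0,"dz": 0,"rx": 0,"ry": 0,"rz": -0.3,"hand": 8.5}
    - {"dx": 14.0,"dy": -31.5,"dz": 0,"rx": 0,"ry": 0,"rz": -0.34,"hand": 8.5}
    - {"dx": 15.8,"dy": -36.0,"dz": 0,"rx": 0,"ry": 0,"rz": -0.37,"hand": 8.5}
    - {"dx": 17.6,"dy": -40.5,"dz": 0,"rx": 0,"ry": 0,"rz": -0.4,"hand": 8.5}
    - {"dx": 19.0,"dy": -44.5,"dz": 0,"rx": 0,"ry": 0,"rz": -0.43,"hand": 8.5}

```text
time_s: 2.1
tcp_pos: [0.5824, -0.2498, 0.2308]
tcp_rot: [-0.143, 0.693, 0.143, 0.692]
wrist_force: [0.6, -0.1, -0.7]
width: 0.0851
```

Call:
send_rows:
  motion:
    - {"dx": 0.4,"dy": -1.3,"dz": 0,"rx": 0,"ry": 0,"rz": 0,"hand": 8.5}
    - {"dx": 0.6,"dy": -2.0,"dz": -0.5,"rx": 0,"ry": 0,"rz": 0,"hand": 8.5}
    - {"dx": 0.6,"dy": -2.1,"dz": -1.0,"rx": 0,"ry": 0,"rz": 0,"hand": 8.5}
    - {"dx": 0.6,"dy": -2.1,"dz": -1.5,"rx": 0,"ry": 0,"rz": 0,"hand": 8.5}
    - {"dx": 0.6,"dy": -2.1,"dz": -2.0,"rx": 0,"ry": 0,"rz": 0,"hand": 8.5}
    - {"dx": 0.6,"dy": -2.1,"dz": -2.5,"rx": 0,"ry": 0,"rz": 0,"hand": 8.5}
    - {"dx": 0.6,"dy": -2.1,"dz": -3.0,"rx": 0,"ry": 0,"rz": 0,"hand": 8.5}
    - {"dx": 0.6,"dy": -2.1,"dz": -3.0,"rx": 0,"ry": 0,"rz": 0,"hand": 8.5}
    - {"dx": 0.6,"dy": -2.1,"dz": -3.0,"rx": 0,"ry": 0,"rz": 0,"hand": 8.5}
    - {"dx": 0.6,"dy": -2.1,"dz": -3.0,"rx": 0,"ry": 0,"rz": 0,"hand": 8.5}

```text
time_s: 3.1
tcp_pos: [0.5881, -0.2687, 0.2016]
tcp_rot: [-0.144, 0.692, 0.143, 0.693]
wrist_force: [0.2, -0.6, 1.0]
width: 0.0848
```

Run:
```python
from station import manip
from h import *
from scipy.spatial.transform import Rotation as R
s=manip.get_state()
for k in("time_s","tcp_pos","q","wrist_force"): print(k,np.round(s[k],4))
M=R.from_quat(s["tcp_rot"]).as_matrix();print("x",M[:,0].round(3),"z",M[:,2].round(3),np.arctan2(M[1,2],M[0,2]))
for n in("scene","top"):
    d=manip.capture(n); np.savez(f"{n}1.npz",**d); c=Cam(d)
    p=c.proj([s["tcp_pos"]])[0]; print(n,p)
    u,v=(160,225) if n=="scene" else (345,165)
    cr=c.img[v-65:v+65,u-75:u+75,::-1]
    cv2.imwrite(f"pics/{n}1.png",cv2.resize(cr,None,fx=4.6,fy=4.6,interpolation=cv2.INTER_CUBIC))
```

```text
time_s 3.1
tcp_pos [ 0.5881 -0.2687  0.2016]
q [-0.0337  0.5331  0.5748  1.6698 -0.3271  1.0356  1.0553]
wrist_force [ 0.1964 -0.6064  0.9912]
x [ 0.001 -0.    -1.   ] z [0.918 0.398 0.   ] 0.4088670016449475
scene [155.18368689 202.82216365]
top [351.6059924  156.55268207]
```

View pics/scene1.png

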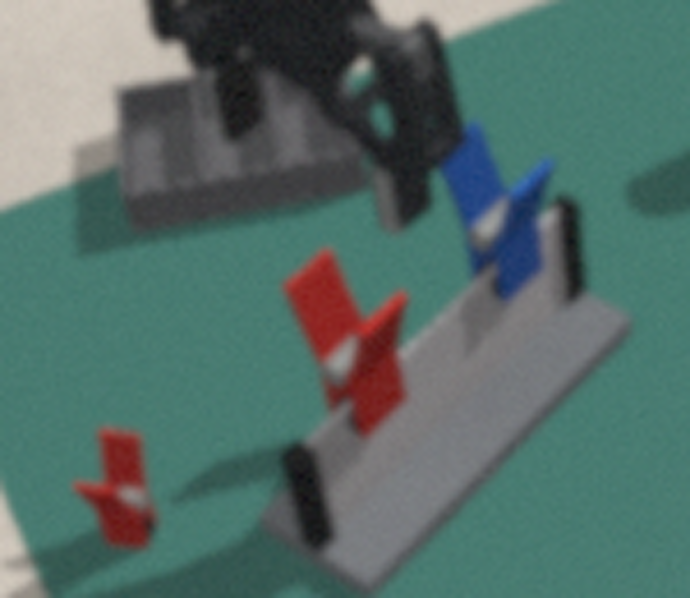

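View pics/top1.png

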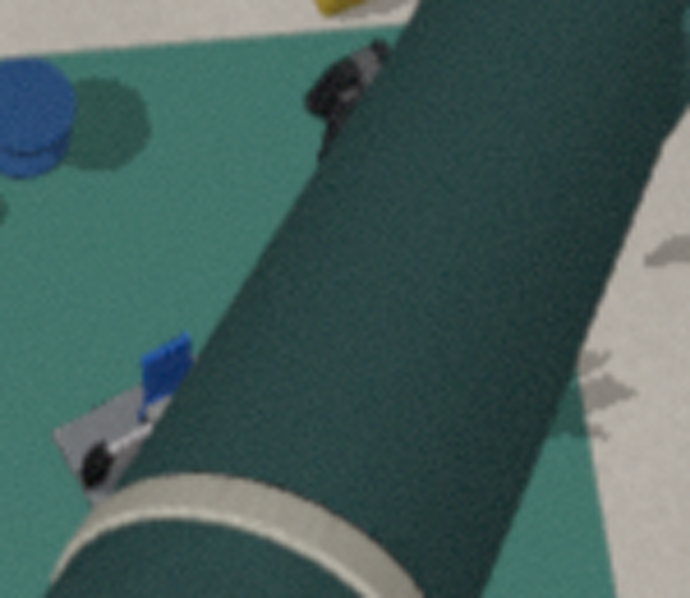

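Call:
send_rows:
  motion:
    - {"dx": 0,"dy": 0,"dz": -1.0,"rx": 0,"ry": 0,"rz": 0,"hand": 8.5}
    - {"dx": 0,"dy": 0,"dz": -2.0,"rx": 0,"ry": 0,"rz": 0,"hand": 8.5}
    - {"dx": 0,"dy": 0,"dz": -3.2,"rx": 0,"ry": 0,"rz": 0,"hand": 8.5}
    - {"dx": 0,"dy": 0,"dz": -4.4,"rx": 0,"ry": 0,"rz": 0,"hand": 8.5}
    - {"dx": 0,"dy": 0,"dz": -5.6,"rx": 0,"ry": 0,"rz": 0,"hand": 8.5}
    - {"dx": 0,"dy": 0,"dz": -6.6,"rx": 0,"ry": 0,"rz": 0,"hand": 8.5}
    - {"dx": 0,"dy": 0,"dz": -7.6,"rx": 0,"ry": 0,"rz": 0,"hand": 8.5}
    - {"dx": 0,"dy": 0,"dz": -8.4,"rx": 0,"ry": 0,"rz": 0,"hand": 8.0}
    - {"dx": 0,"dy": 0,"dz": -8.4,"rx": 0,"ry": 0,"rz": 0,"hand": 7.0}
    - {"dx": 0,"dy": 0,"dz": -8.4,"rx": 0,"ry": 0,"rz": 0,"hand": 6.2}

```text
time_s: 4.2
tcp_pos: [0.588, -0.2688, 0.1173]
tcp_rot: [-0.144, 0.692, 0.143, 0.692]
wrist_force: [0.5, 0.2, -0.5]
width: 0.0618
```

```bash
cat > snap.py <<'E'
import sys
from station import manip
from h import *
from scipy.spatial.transform import Rotation as R
tag=sys.argv[1]; us,vs,ut,vt=map(int,sys.argv[2:6])
s=manip.get_state()
for k in("time_s","tcp_pos","wrist_force","wrist_torque","width"): print(k,np.round(s[k],4))
M=R.from_quat(s["tcp_rot"]).as_matrix();print("x",M[:,0].round(3),"z",M[:,2].round(3),np.arctan2(M[1,2],M[0,2]))
for n,u,v in(("scene",us,vs),("top",ut,vt)):
    d=manip.capture(n); np.savez(f"{n}{tag}.npz",**d); c=Cam(d)
    print(n,c.proj([s["tcp_pos"]])[0])
    cr=c.img[v-45:v+45,u-55:u+55,::-1]
    cv2.imwrite(f"pics/{n}{tag}.png",cv2.resize(cr,None,fx=6.5,fy=6.5,interpolation=cv2.INTER_CUBIC))
E
python3 snap.py 2 160 230 345 165
```

```text
time_s 4.2
tcp_pos [ 0.588  -0.2688  0.1173]
wrist_force [ 0.4626  0.1928 -0.4586]
wrist_torque [-0.0595 -0.0075  0.0177]
width 0.0618
x [ 0. -0. -1.] z [0.918 0.398 0.   ] 0.4088050054015641
scene [161.09527492 232.16153732]
top [343.78853886 167.37129902]
```

View pics/scene2.png

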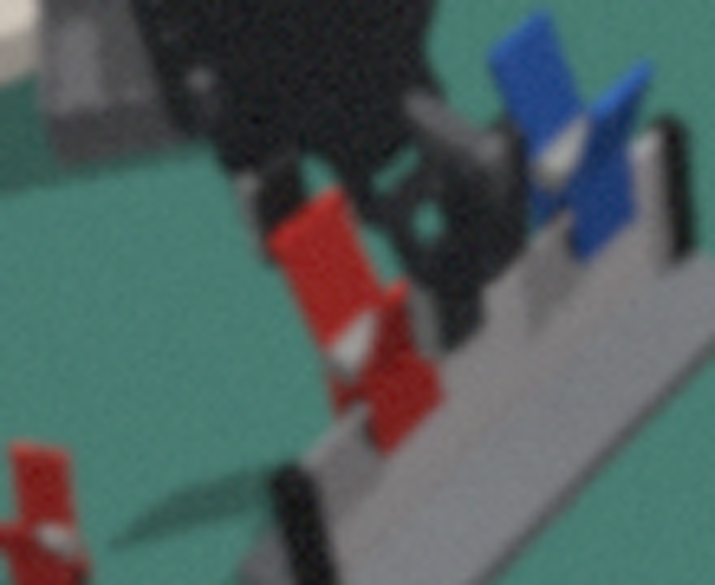

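Run:
```python
from h import *
c=load("scene2"); X=np.array([.917,.3986,0]);Y=np.array([-.3986,.917,0]);Z=np.array([0,0,1])
O=np.array([.5885,-.2695,.106])
B=O+.1*Y
cr=cv2.resize(c.img[185:275,105:215,::-1],None,fx=6.5,fy=6.5,interpolation=cv2.INTER_CUBIC)
def dot(P,col):
    p=c.proj([P])[0]; q=((p-[105,185])+.5)*6.5; cv2.circle(cr,tuple(int(a) for a in q),4,col,-1)
for o in(O,B):
  dot(o-.017*Y,(0,255,255)); dot(o+.017*Y,(0,255,255))
  for sy in(-.014,.014):
    for sx in(-.0245,.0245): dot(o+sx*X+sy*Y+.041*Z,(255,255,255))
ce=np.array([.570,-.223,0])-.0015*X
for sy in(-.09,.09): dot(ce+sy*Y+.08*Z,(255,0,255))
for sx,sy in((.035,-.1),(-.035,-.1),(.035,.1)): dot(ce+.0015*X+sx*X+sy*Y+.014*Z,(0,255,0))
cv2.imwrite("pics/ov2.png",cr)
```

```text
(no output)
```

View pics/ov2.png

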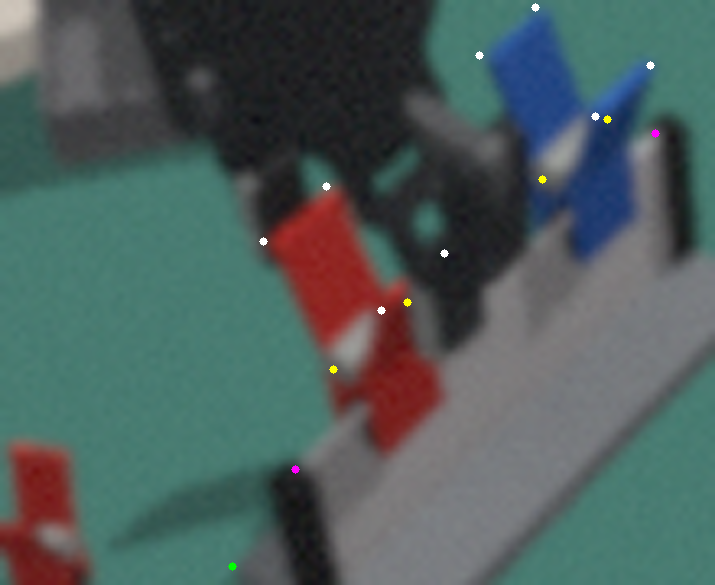

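Call:
send_rows:
  motion:
    - {"dx": 0,"dy": 0,"dz": 0,"rx": 0,"ry": 0,"rz": 0,"hand": 5.4}
    - {"dx": 0,"dy": 0,"dz": 0,"rx": 0,"ry": 0,"rz": 0,"hand": 4.8}
    - {"dx": 0,"dy": 0,"dz": 0,"rx": 0,"ry": 0,"rz": 0,"hand": 4.2}
    - {"dx": 0,"dy": 0,"dz": 0,"rx": 0,"ry": 0,"rz": 0,"hand": 3.6}
    - {"dx": 0,"dy": 0,"dz": 0,"rx": 0,"ry": 0,"rz": 0,"hand": 3.0}
    - {"dx": 0,"dy": 0,"dz": 0,"rx": 0,"ry": 0,"rz": 0,"hand": 2.4}
    - {"dx": 0,"dy": 0,"dz": 0,"rx": 0,"ry": 0,"rz": 0,"hand": 1.5}
    - {"dx": 0,"dy": 0,"dz": 0,"rx": 0,"ry": 0,"rz": 0,"hand": 1.0}
    - {"dx": 0,"dy": 0,"dz": 0,"rx": 0,"ry": 0,"rz": 0,"hand": 1.0}
    - {"dx": 0,"dy": 0,"dz": 0,"rx": 0,"ry": 0,"rz": 0,"hand": 1.0}
  squeeze: 40

```text
time_s: 5.3
tcp_pos: [0.5879, -0.2686, 0.1173]
tcp_rot: [-0.144, 0.692, 0.144, 0.692]
wrist_force: [-0.4, 0.3, -0.1]
width: 0.0228
```

```bash
python3 snap.py 3 160 230 345 165
```

```text
time_s 5.3
tcp_pos [ 0.5879 -0.2686  0.1173]
wrist_force [-0.4345  0.2565 -0.0705]
wrist_torque [-0.0051 -0.0191 -0.0115]
width 0.0228
x [-0. -0. -1.] z [ 0.918  0.398 -0.   ] 0.4088932675841136
scene [161.14536527 232.11759749]
top [343.72941123 167.42373126]
```

View pics/scene3.png

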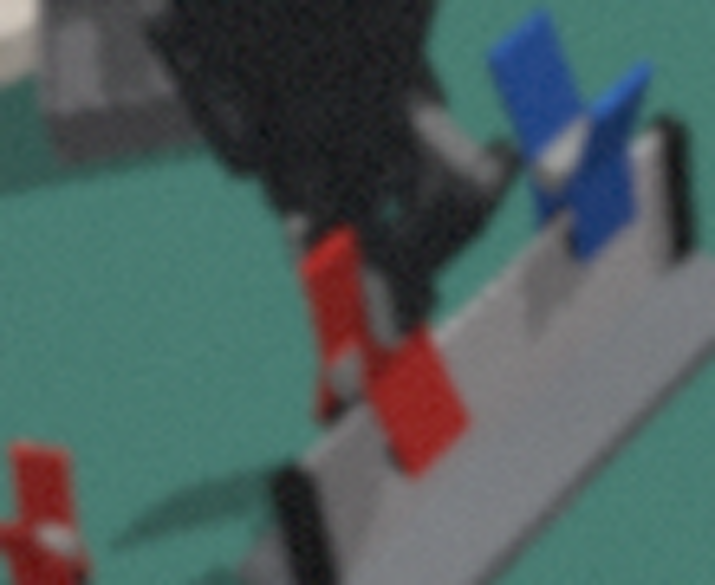

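The jaws are spread: the width reads 22.8 mm and the wrist force is near zero. I'll lift straight up.

Call:
send_rows:
  motion:
    - {"dx": 0,"dy": 0,"dz": 0.4,"rx": 0,"ry": 0,"rz": 0,"hand": 1.0}
    - {"dx": 0,"dy": 0,"dz": 1.0,"rx": 0,"ry": 0,"rz": 0,"hand": 1.0}
    - {"dx": 0,"dy": 0,"dz": 2.0,"rx": 0,"ry": 0,"rz": 0,"hand": 1.0}
    - {"dx": 0,"dy": 0,"dz": 3.2,"rx": 0,"ry": 0,"rz": 0,"hand": 1.0}
    - {"dx": 0,"dy": 0,"dz": 4.6,"rx": 0,"ry": 0,"rz": 0,"hand": 1.0}
    - {"dx": 0,"dy": 0,"dz": 6.0,"rx": 0,"ry": 0,"rz": 0,"hand": 1.0}
    - {"dx": 0,"dy": 0,"dz": 7.4,"rx": 0,"ry": 0,"rz": 0,"hand": 1.0}
    - {"dx": 0,"dy": 0,"dz": 8.8,"rx": 0,"ry": 0,"rz": 0,"hand": 1.0}
    - {"dx": 0,"dy": 0,"dz": 9.6,"rx": 0,"ry": 0,"rz": 0,"hand": 1.0}
    - {"dx": 0,"dy": 0,"dz": 10.0,"rx": 0,"ry": 0,"rz": 0,"hand": 1.0}

```text
time_s: 6.4
tcp_pos: [0.5883, -0.2688, 0.2185]
tcp_rot: [-0.144, 0.692, 0.143, 0.693]
wrist_force: [-0.4, -0.5, -0.2]
width: 0.0228
```

```bash
python3 snap.py 4 155 205 345 165
```

```text
time_s 6.4
tcp_pos [ 0.5883 -0.2688  0.2185]
wrist_force [-0.3918 -0.4734 -0.217 ]
wrist_torque [-0.0037  0.0667  0.014 ]
width 0.0228
x [ 0.001 -0.    -1.   ] z [0.918 0.398 0.001] 0.4089929474562757
scene [153.92176356 196.49108685]
top [353.35813998 154.05442681]
```

View pics/scene4.png

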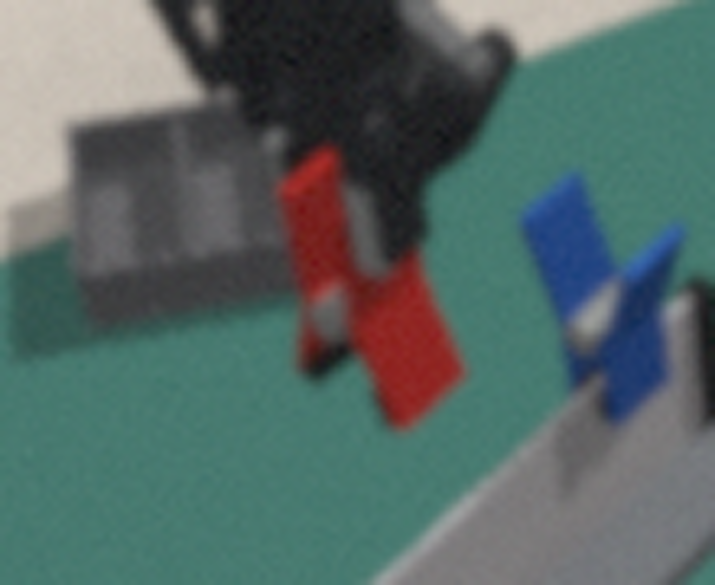

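Call:
send_rows:
  motion:
    - {"dx": 0.1,"dy": 2.0,"dz": 0,"rx": 0,"ry": 0,"rz": -0.03,"hand": 1.0}
    - {"dx": 0.2,"dy": 5.5,"dz": 0,"rx": 0,"ry": 0,"rz": -0.08,"hand": 1.0}
    - {"dx": 0.3,"dy": 9.5,"dz": 0,"rx": 0,"ry": 0,"rz": -0.14,"hand": 1.0}
    - {"dx": 0.4,"dy": 13.5,"dz": 0,"rx": 0,"ry": 0,"rz": -0.2,"hand": 1.0}
    - {"dx": 0.5,"dy": 17.5,"dz": 0,"rx": 0,"ry": 0,"rz": -0.26,"hand": 1.0}
    - {"dx": 0.6,"dy": 21.5,"dz": 0,"rx": 0,"ry": 0,"rz": -0.32,"hand": 1.0}
    - {"dx": 0.7,"dy": 25.5,"dz": 0,"rx": 0,"ry": 0,"rz": -0.38,"hand": 1.0}
    - {"dx": 0.8,"dy": 29.5,"dz": 0,"rx": 0,"ry": 0,"rz": -0.44,"hand": 1.0}
    - {"dx": 0.9,"dy": 33.5,"dz": 0,"rx": 0,"ry": 0,"rz": -0.5,"hand": 1.0}
    - {"dx": 0.9,"dy": 36.5,"dz": 0,"rx": 0,"ry": 0,"rz": -0.54,"hand": 1.0}

```text
time_s: 7.5
tcp_pos: [0.5962, 0.0997, 0.2163]
tcp_rot: [0.046, 0.706, -0.046, 0.705]
wrist_force: [0.2, 0.0, -0.5]
width: 0.0224
```

Call:
send_rows:
  motion:
    - {"dx": 0.1,"dy": 3.5,"dz": 0,"rx": 0,"ry": 0,"rz": -0.04,"hand": 1.0}
    - {"dx": 0.1,"dy": 7.0,"dz": 0,"rx": 0,"ry": 0,"rz": -0.08,"hand": 1.0}
    - {"dx": 0.2,"dy": 10.0,"dz": 0,"rx": 0,"ry": 0,"rz": -0.11,"hand": 1.0}
    - {"dx": 0.2,"dy": 12.5,"dz": 0,"rx": 0,"ry": 0,"rz": -0.125,"hand": 1.0}
    - {"dx": 0.2,"dy": 13.5,"dz": 0,"rx": 0,"ry": 0,"rz": -0.125,"hand": 1.0}
    - {"dx": 0.2,"dy": 13.8,"dz": 0,"rx": 0,"ry": 0,"rz": -0.125,"hand": 1.0}
    - {"dx": 0.2,"dy": 13.8,"dz": 0,"rx": 0,"ry": 0,"rz": -0.125,"hand": 1.0}
    - {"dx": 0.2,"dy": 13.8,"dz": 0,"rx": 0,"ry": 0,"rz": -0.125,"hand": 1.0}
    - {"dx": 0.2,"dy": 13.8,"dz": 0,"rx": 0,"ry": 0,"rz": -0.125,"hand": 1.0}
    - {"dx": 0.2,"dy": 13.8,"dz": 0,"rx": 0,"ry": 0,"rz": -0.125,"hand": 1.0}

```text
time_s: 8.5
tcp_pos: [0.5991, 0.2332, 0.2175]
tcp_rot: [0.091, 0.701, -0.091, 0.701]
wrist_force: [0.2, 0.6, -0.4]
width: 0.0229
```

```bash
python3 snap.py 5 352 155 145 180
```

```text
time_s 8.5
tcp_pos [0.5991 0.2332 0.2175]
wrist_force [ 0.1953  0.5866 -0.3505]
wrist_torque [-0.0276  0.0005 -0.0168]
width 0.0229
x [ 0. -0. -1.] z [ 0.967 -0.255  0.   ] -0.2577401599889867
scene [359.45362415 119.84174297]
top [123.35969361 169.38618716]
```

View pics/scene5.png

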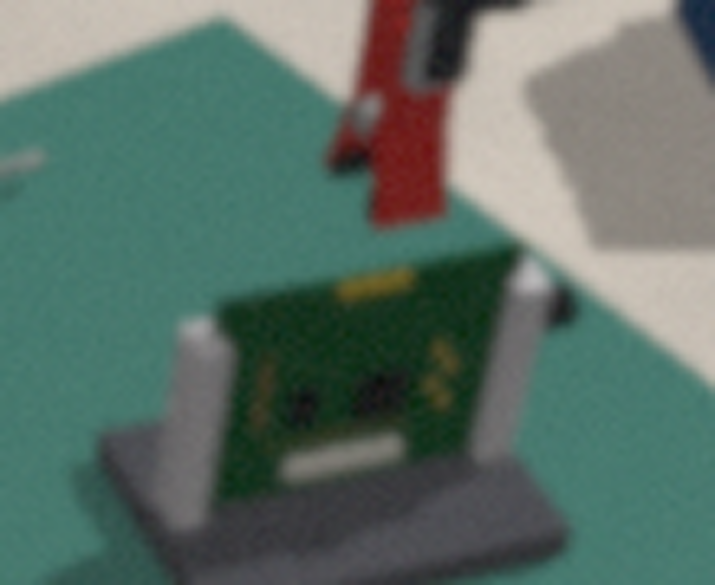

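View pics/top5.png

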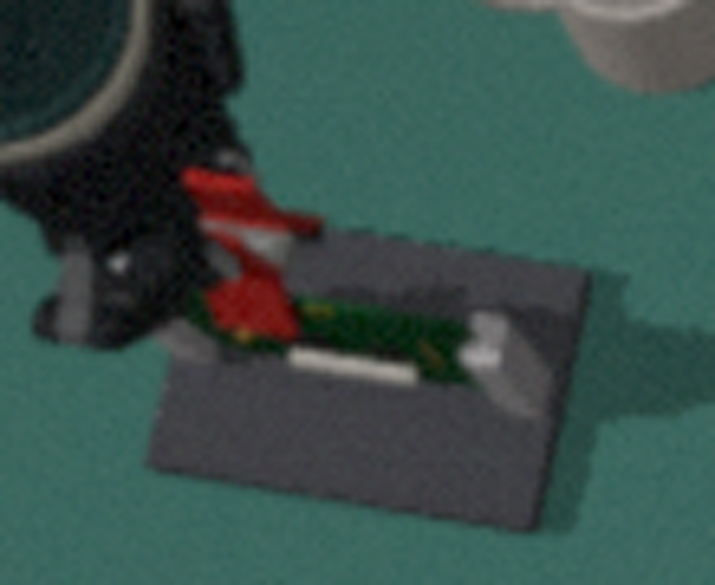

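```bash
cat > ov.py <<'E'
import sys
from h import *
tag=sys.argv[1]; us,vs,ut,vt=map(int,sys.argv[2:6]); tcp=np.array(eval(sys.argv[6])); yaw=float(sys.argv[7]); h=float(sys.argv[8])
bo=np.array([.5995,.2345,.122]); by=-.255
ax=lambda a:(np.array([np.cos(a),np.sin(a),0]),np.array([-np.sin(a),np.cos(a),0]))
Z=np.array([0,0,1.])
for n,u,v in(("scene",us,vs),("top",ut,vt)):
    c=load(n+tag); cr=cv2.resize(c.img[v-45:v+45,u-55:u+55,::-1],None,fx=6.5,fy=6.5,interpolation=cv2.INTER_CUBIC)
    def dot(P,col):
        q=((c.proj([P])[0]-[u-55,v-45])+.5)*6.5; cv2.circle(cr,tuple(int(a) for a in q),3,col,-1)
    X,Y=ax(yaw); O=tcp-h*Z
    for s in(-1,1):
        dot(O+s*.017*Y,(0,255,255))
        for t in(-1,1): dot(O+s*.012*X+t*.014*Y+.045*Z,(255,255,255)); dot(O+s*.0135*X+t*.014*Y-.038*Z,(255,0,255))
    X,Y=ax(by)
    for s in(-1,1):
        dot(bo+s*.065*Y,(0,255,0)); dot(bo+s*.015*Y,(255,255,0)); dot(bo+s*.015*Y+.0015*X-.008*Z,(255,255,0))
        for t in(-1,1): dot(bo*[1,1,0]+s*.055*X+t*.08*Y+.016*Z,(0,128,255))
    cv2.imwrite(f"pics/ov{n}{tag}.png",cr)
E
python3 ov.py 5 352 155 145 180 "[.5991,.2332,.2175]" -.2577 .0113
```

```text
(no output)
```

View pics/ovscene5.png

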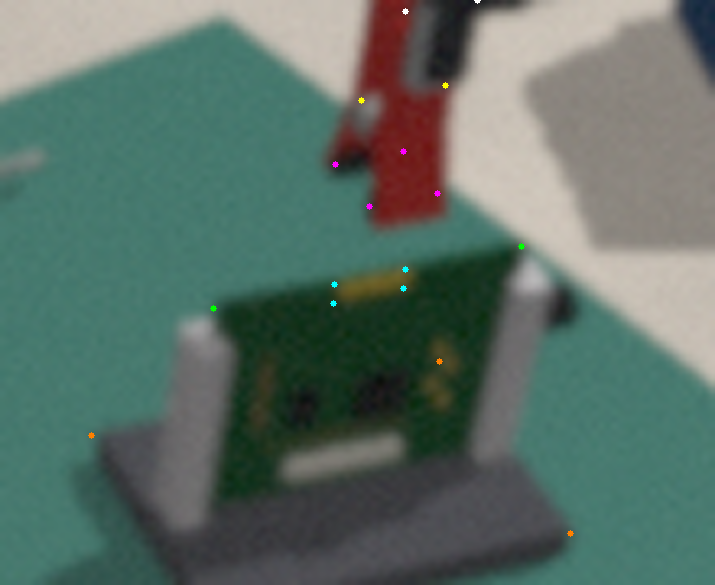

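View pics/ovtop5.png

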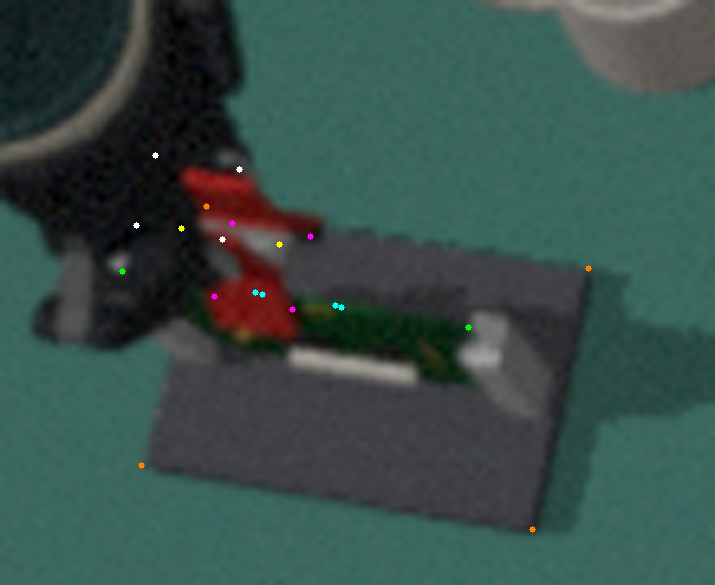

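Run:
```python
from h import *
tcp=np.array([.5991,.2332,.2175]); a=-.2577; X=np.array([np.cos(a),np.sin(a),0]);Y=np.array([-np.sin(a),np.cos(a),0]);Z=np.array([0,0,1.])
for n,(x0,y0) in (("scene",(320,85)),("top",(90,150))):
    c=load(n+"5"); w,h=(75,65); f=10 if n=="scene" else 10
    cr=cv2.resize(c.img[y0:y0+60,x0:x0+80,::-1],None,fx=f,fy=f,interpolation=cv2.INTER_CUBIC)
    O=tcp-.0113*Z
    print(n,"O",((c.proj([O])[0]-[x0,y0])+.5)*f)
    for nm,d in(("X",X),("Y",Y),("Z",Z)): print(nm,"px/mm",(c.proj([O+.01*d])[0]-c.proj([O])[0])*f/10)
    for nm,d in(("end",-.017*Y),("tipa-",.0135*X-.014*Y-.038*Z),("tipa+",.0135*X+.014*Y-.038*Z),("tipb-",-.0135*X-.014*Y-.038*Z),("topb-",-.012*X-.014*Y+.045*Z),("topa-",.012*X-.014*Y+.045*Z)):
        q=((c.proj([O+d])[0]-[x0,y0])+.5)*f; print(nm,q.round(0)); cv2.circle(cr,tuple(int(v) for v in q),3,(0,255,255),-1)
    cv2.imwrite(f"pics/z{n}5.png",cr)
    m=(c.img[...,0].astype(int)-c.img[...,1]>60); v,u=np.nonzero(m); k=(u>x0)&(u<x0+80)&(v>y0-30)&(v<y0+60); P=c.pts(np.c_[u,v][k])-O
    P=P[abs(P).max(1)<.08]; L=np.c_[P@X,P@Y,P@Z]; print("local med",np.median(L,0).round(4),"pct",np.percentile(L,[3,97],axis=0).round(4))
```

```text
scene O [391.27312798 393.63768728]
X px/mm [2.0064296 2.4068799]
Y px/mm [ 3.81735107 -0.68377665]
Z px/mm [ 0.70910101 -3.56441611]
end [326. 405.]
tipa- [338. 568.]
tipa+ [444. 548.]
tipb- [287. 502.]
topb- [344. 211.]
topa- [393. 268.]
local med [ 0.0128 -0.0063 -0.0072] pct [[-0.0083 -0.0148 -0.0369]
 [ 0.0215  0.0085  0.0374]]
top O [354.34200042 213.50569086]
X px/mm [ 1.07477365 -4.31225763]
Y px/mm [-4.45131022 -0.72877771]
Z px/mm [-1.37662284 -1.27995432]
end [430. 226.]
tipa- [478. 213.]
tipa+ [358. 194.]
tipb- [450. 326.]
topb- [342. 219.]
topa- [369. 110.]
local med [-0.0112 -0.005  -0.0067] pct [[-0.0207 -0.0155 -0.0408]
 [ 0.0104  0.0099  0.0361]]
```

View pics/zscene5.png

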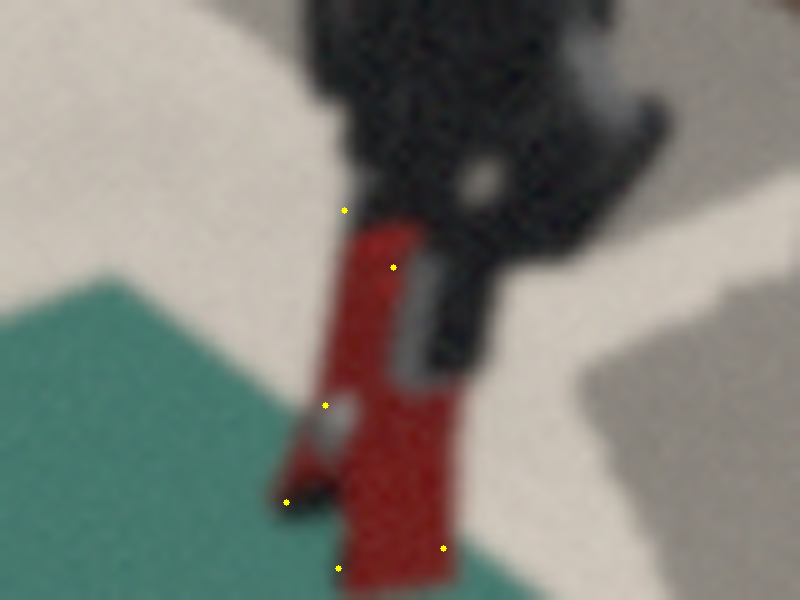

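View pics/ztop5.png

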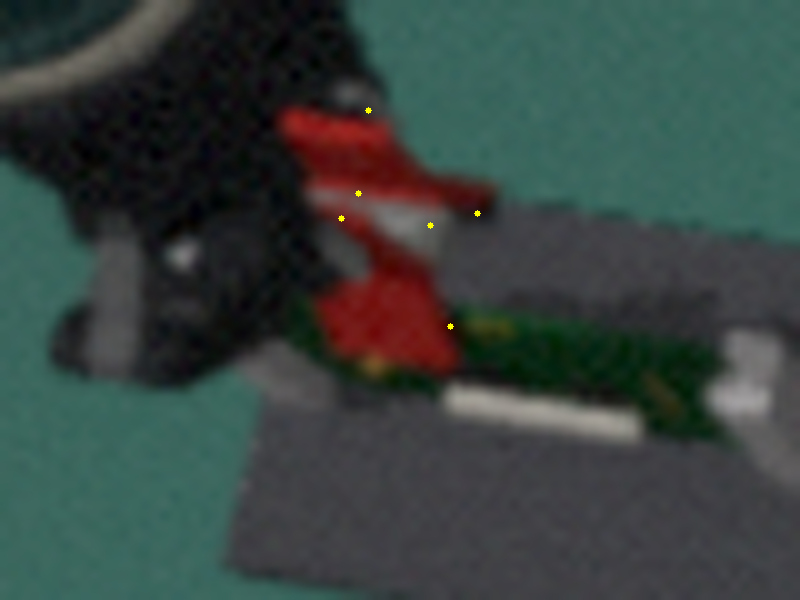

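The clip is held above the mark and sits about 6 mm lower in the hand than I planned. Relative to the board it is about 3 mm short along the edge. I'll correct that and go down to just above the edge.

Call:
send_rows:
  motion:
    - {"dx": 0.1,"dy": 0.3,"dz": -0.3,"rx": 0,"ry": 0,"rz": 0,"hand": 1.0}
    - {"dx": 0.1,"dy": 0.3,"dz": -0.8,"rx": 0,"ry": 0,"rz": 0,"hand": 1.0}
    - {"dx": 0.1,"dy": 0.3,"dz": -1.3,"rx": 0,"ry": 0,"rz": 0,"hand": 1.0}
    - {"dx": 0.1,"dy": 0.3,"dz": -1.8,"rx": 0,"ry": 0,"rz": 0,"hand": 1.0}
    - {"dx": 0.1,"dy": 0.3,"dz": -2.3,"rx": 0,"ry": 0,"rz": 0,"hand": 1.0}
    - {"dx": 0.1,"dy": 0.3,"dz": -2.8,"rx": 0,"ry": 0,"rz": 0,"hand": 1.0}
    - {"dx": 0.1,"dy": 0.3,"dz": -3.1,"rx": 0,"ry": 0,"rz": 0,"hand": 1.0}
    - {"dx": 0.1,"dy": 0.3,"dz": -3.1,"rx": 0,"ry": 0,"rz": 0,"hand": 1.0}
    - {"dx": 0.1,"dy": 0.3,"dz": -3.1,"rx": 0,"ry": 0,"rz": 0,"hand": 1.0}
    - {"dx": 0.1,"dy": 0.3,"dz": -3.1,"rx": 0,"ry": 0,"rz": 0,"hand": 1.0}

```text
time_s: 9.6
tcp_pos: [0.6001, 0.2374, 0.1866]
tcp_rot: [0.09, 0.701, -0.09, 0.701]
wrist_force: [-0.9, -0.1, -0.3]
width: 0.0227
```

```bash
python3 snap.py 6 357 145 138 180
python3 - <<'E'
from h import *
for n,(x0,y0) in (("scene",(320,95)),("top",(95,150))):
    c=load(n+"6"); cv2.imwrite(f"pics/z{n}6.png",cv2.resize(c.img[y0:y0+60,x0:x0+80,::-1],None,fx=10,fy=10,interpolation=cv2.INTER_CUBIC))
E
```

```text
time_s 9.6
tcp_pos [0.6001 0.2374 0.1866]
wrist_force [-0.9281 -0.0896 -0.2639]
wrist_torque [-0.0401  0.0245  0.0137]
width 0.0227
x [ 0.001  0.    -1.   ] z [ 0.967 -0.253  0.   ] -0.2561108936102919
scene [358.8793564  130.39925799]
top [125.64927533 173.01240602]
```

View pics/zscene6.png

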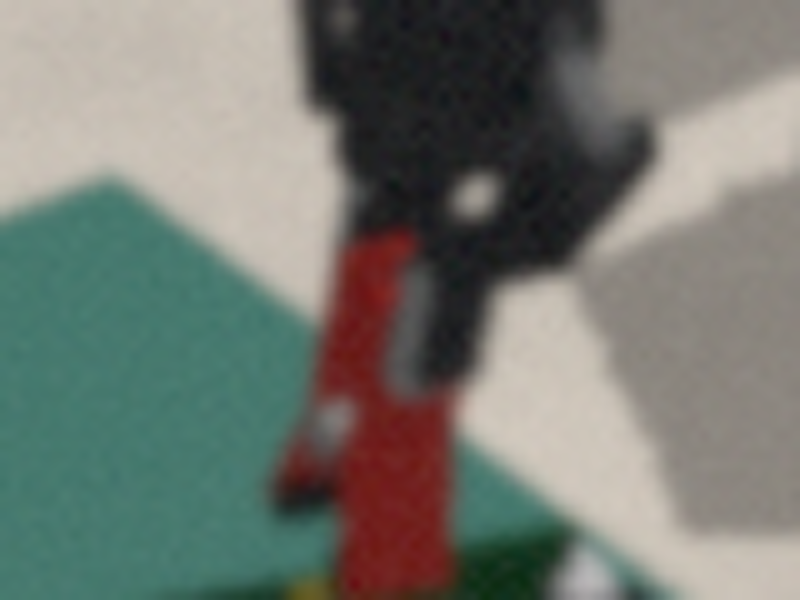

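View pics/ztop6.png

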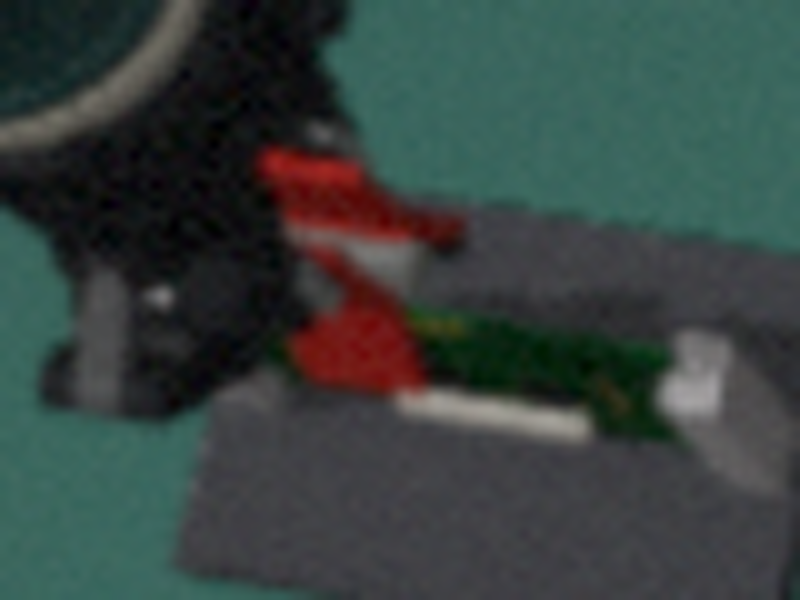

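Run:
```python
from h import *
S=load("scene6");T=load("top6")
a=-.256; X=np.array([np.cos(a),np.sin(a),0]);Y=np.array([-np.sin(a),np.cos(a),0])
s=lambda u,v:(320-.45+u/10,95-.45+v/10); t=lambda u,v:(95-.45+u/10,150-.45+v/10)
bS=np.array([.6003,.2367,0]);bT=np.array([.5988,.2330,0])
for z in(.130,.133,.136):
  for n,C,b,pts in(("S",S,bS,dict(a_m=s(343,598),a_p=s(452,588),b_m=s(273,503))),("T",T,bT,dict(a_m=t(464,232),b_m=t(428,388),b_p=t(292,365)))):
    print(z,n,{k:(round((C.plane([p],z)[0]-b)@X*1000,1),round((C.plane([p],z)[0]-b)@Y*1000,1)) for k,p in pts.items()})
# board mark check
print("edge z check")
```

```text
0.13 S {'a_m': (np.float64(16.6), np.float64(-11.2)), 'a_p': (np.float64(20.7), np.float64(16.2)), 'b_m': (np.float64(-22.2), np.float64(-10.8))}
0.13 T {'a_m': (np.float64(19.6), np.float64(-10.8)), 'b_m': (np.float64(-19.1), np.float64(-11.0)), 'b_p': (np.float64(-18.9), np.float64(21.8))}
0.133 S {'a_m': (np.float64(19.8), np.float64(-13.4)), 'a_p': (np.float64(23.9), np.float64(13.9)), 'b_m': (np.float64(-18.8), np.float64(-13.0))}
0.133 T {'a_m': (np.float64(18.9), np.float64(-11.7)), 'b_m': (np.float64(-19.6), np.float64(-12.0)), 'b_p': (np.float64(-19.5), np.float64(20.8))}
0.136 S {'a_m': (np.float64(23.0), np.float64(-15.6)), 'a_p': (np.float64(27.1), np.float64(11.6)), 'b_m': (np.float64(-15.4), np.float64(-15.2))}
0.136 T {'a_m': (np.float64(18.2), np.float64(-12.7)), 'b_m': (np.float64(-20.2), np.float64(-13.0)), 'b_p': (np.float64(-20.0), np.float64(19.7))}
edge z check
```

Both views agree: the jaws are centred across the board within about 1 mm, centred on the mark, and the tips are about 9 mm above the edge. I'll do the final descent of 24 mm.

Call:
send_rows:
  motion:
    - {"dx": 0,"dy": 0,"dz": -0.3,"rx": 0,"ry": 0,"rz": 0,"hand": 1.0}
    - {"dx": 0,"dy": 0,"dz": -0.6,"rx": 0,"ry": 0,"rz": 0,"hand": 1.0}
    - {"dx": 0,"dy": 0,"dz": -0.9,"rx": 0,"ry": 0,"rz": 0,"hand": 1.0}
    - {"dx": 0,"dy": 0,"dz": -1.2,"rx": 0,"ry": 0,"rz": 0,"hand": 1.0}
    - {"dx": 0,"dy": 0,"dz": -1.5,"rx": 0,"ry": 0,"rz": 0,"hand": 1.0}
    - {"dx": 0,"dy": 0,"dz": -1.8,"rx": 0,"ry": 0,"rz": 0,"hand": 1.0}
    - {"dx": 0,"dy": 0,"dz": -2.1,"rx": 0,"ry": 0,"rz": 0,"hand": 1.0}
    - {"dx": 0,"dy": 0,"dz": -2.4,"rx": 0,"ry": 0,"rz": 0,"hand": 1.0}
    - {"dx": 0,"dy": 0,"dz": -2.4,"rx": 0,"ry": 0,"rz": 0,"hand": 1.0}
    - {"dx": 0,"dy": 0,"dz": -2.4,"rx": 0,"ry": 0,"rz": 0,"hand": 1.0}

```text
time_s: 10.7
tcp_pos: [0.5999, 0.2374, 0.1622]
tcp_rot: [0.09, 0.701, -0.09, 0.701]
wrist_force: [-0.7, 0.3, 0.4]
width: 0.0225
```

```bash
python3 snap.py 7 357 145 138 180
python3 - <<'E'
from h import *
for n,(x0,y0) in (("scene",(320,105)),("top",(95,150))):
    c=load(n+"7"); cv2.imwrite(f"pics/z{n}7.png",cv2.resize(c.img[y0:y0+60,x0:x0+80,::-1],None,fx=10,fy=10,interpolation=cv2.INTER_CUBIC))
E
```

```text
time_s 10.7
tcp_pos [0.5999 0.2374 0.1622]
wrist_force [-0.7317  0.2776  0.3555]
wrist_torque [ 0.0043  0.0368 -0.0327]
width 0.0225
x [-0. -0. -1.] z [ 0.967 -0.253  0.   ] -0.25610494170431736
scene [357.13550194 138.65282395]
top [128.81641524 175.98184653]
```

View pics/zscene7.png

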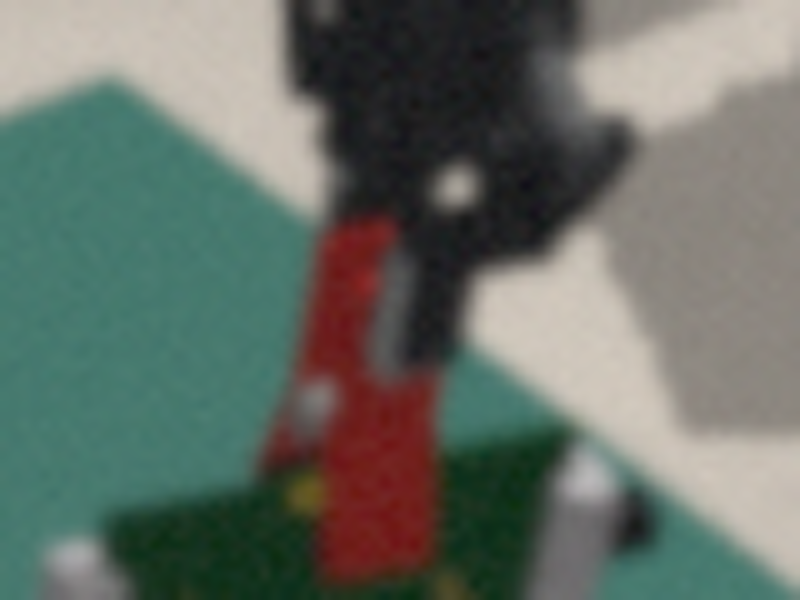

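View pics/ztop7.png

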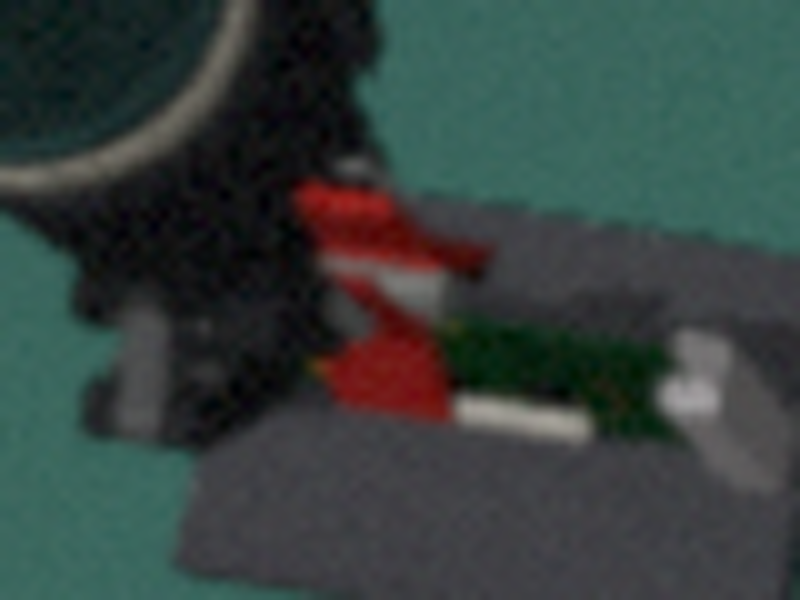

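Run:
```python
from station import manip
import numpy as np
s=manip.get_state(); print(np.abs(s["qd"]).max(), s["width"], s["wrist_force"], s["time_s"])
print(manip.sign_off())
```

```text
0.0024670455795474783 0.022721950665663255 [ 0.2376756  -0.24672567 -0.91162594] 10.8
the job is handed in; nothing more can be done
None
```

I squeezed the red clip open at 40 N, lifted it off the strip, and lowered its open jaws over the board at the yellow mark. It was still held open there when I handed in at 10.8 s; hand-in gives no verdict.

**Last checks:**
- **Position:** Measured in both cameras about 9 mm above the edge, the jaws were centred across the board and on the mark within about 1 mm. From that height and the 24 mm descent, the tips should be about 15 mm below the edge. The hand is square to the board within about 0.02 rad.
- **Hold:** The finger opening is a steady 22.7 mm. That is slightly under the expected 24 mm, so the clip is against its stop. The joints are nearly still (0.0025 rad/s or less).
- **Contact:** The wrist force was under 1 N, no more than its usual noise. That reading can't confirm your 0.2 N limit, and the far jaw is hidden behind the board, so no contact with the board is inferred from the centring.

**Disagreements:**
- The scene camera read about 3 mm off from the top camera, so I compared the clip with the board within each view.
- The clip sat about 6 mm lower in the fingers than planned. I allowed for that in the final height and saw no further slip.
- One jaw corner in the top view was several millimetres off the others, so I ignored it.

The blue clip was in its place each time I could see it. I did not re-measure it or the other loose items at the end.

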